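# Clamp the ceramic filter disc in the screw fixture

## Task

Lay the dark round filter disc flat on the bed of the clamp fixture, between the V-shaped stop and the moving jaw, and let go of it. Then turn the fixture's T-handle clockwise until the rising resistance shows that the disc is clamped firmly against the V, without overtightening it (it is brittle ceramic), and leave the other things on the bench where they are.

Things in the scene. Friction and masses are not known exactly. Their poses are not given: they have to be found in the camera images.
- disc: The part to clamp: a chunky dark-grey silicon carbide filter disc, a plain cylinder 52 mm in diameter and 30 mm tall, with fine cells in its top, about 0.15 kg, brittle. It lies flat on the bench. Origin at the centre of its underside, z up.
- fixture: The clamp fixture, bolted to the bench: a steel base plate (the bed) 84 mm wide in x, from y = -167 to +77 mm, top 15 mm above the bench. Origin on the bench under the nest; z up; y is the clamping direction, from jaw to V stop. In the gap between jaw and V stop, within 11 mm of y = 0, nothing but the disc stands above the bed, so both x sides are open for fingers.
- nest (a point): Point on the bed, 15 mm above the bench: where the centre of the disc's underside rests when the disc lies in the V and the stop is in its middle setting. Axes as for the fixture.
- stop (a point): Top of the V stop's back block (60 mm wide in x, 24 mm high above the bed) in its middle setting, 47 mm from the nest towards +y. The V is 20 mm high and touches the disc 30 degrees to either side of +y. The stop itself is bolted on up to 2 mm nearer or farther along y than this point, by hand; this is not measured.
- jaw: The moving jaw, a steel block on the bed, 44 mm wide in x, 22 mm thick in y, 20 mm high. Origin at the foot of the middle of its flat face, which faces +y; axes as for the fixture. It starts 8 to 10 mm clear of a disc set exactly on the nest. It pushes through a stiff spring, so the load builds up over part of a radian of handle turn. It can push the disc along the bed into the V.
- bar (a point): T-handle: middle of its steel cross bar, on the vertical screw axis, 62 mm above the bed, 115 mm from the nest towards -y. Bar level, 90 mm long, 14 mm wide, 18 mm tall, on a 14 mm round shaft. Axes: x along the bar, z up. Its stem is a torsion spring: the bar winds up 0.5 rad per N m before and while the screw turns, and springs back by that when let go; the screw stays where it is left.
- screw (a point): Foot of the screw, 32 mm under the bar, on its housing (64 by 66 mm). Clockwise from above drives the jaw to the V, 5 mm per rad of screw. Drag 0.28 N m while the jaw runs free, more as the disc is loaded. Well clamped: 0.17 N m above free drag (0.09 to 0.26 is fine); at 0.34 above it the disc cracks. It takes 1.4 to 2.8 rad of screw plus wind-up: the bar may have to be let go and taken again.
- valve_a: Bystander: steel ball valve with a flat lever, 70 mm long, 30 mm wide, 52 mm tall; origin at the centre of its foot, x along its bore.
- valve_b: Bystander: steel ball valve like valve_a.
- valve_c: Bystander: steel ball valve like valve_a.
- valve_d: Bystander: steel ball valve like valve_a.
- vial: Bystander: cobalt glass vial, 30 mm in diameter, 68 mm tall, standing; origin at the centre of its foot.
- elbow: Bystander: bronze pipe elbow lying flat, about 64 mm by 64 mm and 32 mm tall; origin below its bend.
- wrench: Bystander: open-ended wrench, 170 mm long, lying flat on the bench.
Not all that is in view belongs to the job. What is meant by the disc is not orange or yellow, and is the larger of those in its own colour.

How it is judged:
By the outcome, as a careful person would: the job done as asked, in the order asked, and still so for the second after the job is handed in, with the robot touching nothing.
It also fails if it takes over 69 s, if anything falls off the work surface, if the arm or the gripper's body presses on something with over 40 N, if the wrist force passes 120 N, or if a joint passes its speed limit or range.

## Robot

A 6-joint arm with a two-finger parallel gripper is mounted at the origin on the work surface. World frame = base frame: x ahead of the robot, y to its left, z up, the work surface at z = 0. Lengths are in m, angles in rad, forces in N, time in s.
With the tool pointing down it reaches from about 0.3 to 0.875 m from the base axis. Payload 6.4 kg.
Tool frame: the origin (TCP) lies on the centre line of the jaws, within the pads' length; the fingertips stand 25 mm ahead of it and the grasp point (between the pads) lies 6 mm ahead of it; z points along the fingers, y is the line along which they close (so a half turn about z gives the same grasp; the last joint's range is limited). The gripper opens to 85 mm and grips with 20 to 120 N. Pads are 22 mm wide; open, the fingers measure 114 mm over their backs; the gripper's body (76 mm by 85 mm) begins 54 mm behind the grasp point. The pads swing forward as they close: fully open they stand 13 mm farther back than shut.
Start: joints at [-1.542, 0.181, 1.607, -0, 1.354, -0.206], TCP at [0.134, -0.559, 0.256] pointing down, gripper open.
Joint ranges: [-2.99, 2.99], [-0.89, 2.07], [0.3, 2.58], [-1.14, 4.28], [0, 2.63], [-3.12, 3.12]. Speed limits (rad/s): [2.57, 2.57, 3.01, 3.14, 3.14, 3.14].

## Interface

Orientations are given as a unit quaternion [w, x, y, z].
In Python, from bench import get_obs, camera, hand_in, spot_in gives the robot as it stands.
- The arm moves only by the shell command python3 -m jog 'ROWS'. ROWS is JSON, one flat list of numbers, 7 for each row, row after row: the shift along the tool's x, y, z in m, then the turn, a rotation vector about the tool's x, y, z in rad, then the closure, from 0 (fully open) to 1 (shut). A call has 1 to 20 rows; each row is the pose to reach, as a shift and turn from the pose commanded when the call began, along the tool's axes at that moment; what a row does not reach only later rows make up. A row lasts 1/8 s, in which the tool goes at most 62.5 mm and 10.7 degrees, less where a joint would pass 70% of its speed; a pose out of reach is approached as far as the arm can. A call with a gripper value outside its range is refused whole. The fingers move at their own pace and stop on an object; the grip force is fixed at half the most. Time passes only in rows, so rows that repeat a pose let the fingers close. It gives the time, the measured TCP pose, the force, the opening and the grip force at its end, in the units of the state.
- get_obs(): the state, without advancing time (a new reading comes with each control period).
- camera(name): name is "side" or "top"; returns a dict with "frame" (384x512x3 uint8, red, green, blue), "mtx" (3x3 intrinsics, pixels), "extrinsics" (4x4, takes a point from camera to world coordinates). Camera axes: x right, y up, looking along -z (the intrinsics and any distortion apply to the point x, -y, -z); pixel columns grow to the right and rows downward; lengths in m; the calibration is good to about 2 mm. A picture is of the moment at which its call begins. There is no depth.
- hand_in(): hands the job in; it is judged then, once.
Trained networks look in a picture, given as the dict that the camera call returned (one of the last four; its "shot" number tells which), for a name from the list of things; names that differ only in an ending like _2 or _b are one class to them, and where a whole thing is asked for, a point or a joint stands for the part that bears it (a point fixed in the world has none). Each returns a list of dicts, best first, with "confidence" (0 to 1); they miss things now and then, are a little off and sometimes report something else, mostly with a low value. They report only what shows in the picture. A call takes as long as a camera call. They do not tell look-alikes from the thing itself.
- spot_in(picture, name): "xyz" ([x, y, z] in m, in world coordinates, good to about 4 mm: the middle of the surface that is visible of it).
The state is a dict: "time_s": time; "q": joint angles; "dq": joint speeds; "joint_efforts": joint torques, N m; "eef_pos": TCP position; "eef_rot": TCP orientation; "wrist_force": force on the tool from outside, world axes, zero at the start; "torque": the same for the moment, N m; "opening": opening from 0.0 (shut) to 1.0 (fully open); "grasp_force": force on a finger pad.
Only numpy, scipy, OpenCV 4.12 (cv2) and the standard library are available. Lean on these libraries where they do the work, as an engineer would, in place of code of your own. Each camera call takes 0.05 s, during which the arm holds its last target. There are 200 camera calls.

## Working session

There is one attempt and no reset: what is moved stays moved. The work goes in short steps, Python scripts to look and compute and a shell command to move; the robot and the scene stay as the last step left them, time stands still between calls to the robot, and variables do not carry over. Pictures are saved under pics/ and viewed, at most 10 in all, crops included, and the job is handed in when it is done.

```bash
ls; mkdir -p pics
python3 - <<'E'
from bench import *
import cv2,numpy as np
o=get_obs();print(o)
for c in("top","side"):
    p=camera(c);cv2.imwrite(f"pics/{c}0.png",cv2.resize(p["frame"][:,:,::-1],(800,600),interpolation=cv2.INTER_CUBIC))
    print(c,p["mtx"].tolist(),np.round(p["extrinsics"],4).tolist(),[k for k in p])
    for n in("disc","fixture","nest","stop","jaw","bar","screw","valve_a","vial","elbow","wrench"):
        print(n,[(np.round(d["xyz"],3).tolist(),round(d["confidence"],2)) for d in spot_in(p,n)[:5]])
E
```

```text
pics
{'time_s': 0.0, 'q': array([-1.54226570e+00,  1.81544130e-01,  1.60799148e+00, -2.84289581e-05,
        1.35381602e+00, -2.06286807e-01]), 'dq': array([ 0.00122159,  0.00105964,  0.00022835,  0.00018415,  0.00025688,
       -0.00038159]), 'joint_efforts': array([ 2.26209511e-05, -4.44876730e+01, -3.51340699e+01, -2.24633491e-04,
        9.02499160e-03,  2.46044657e-06]), 'eef_pos': array([ 0.13378411, -0.55869732,  0.25539037]), 'eef_rot': array([-8.77247380e-04,  9.93114766e-01,  1.17142165e-01,  6.42405437e-05]), 'wrist_force': array([-0.48441125,  0.59351666, -0.43529786]), 'torque': array([-0.02529248, -0.02360697, -0.04816626]), 'grasp_force': 0.0, 'opening': 1.0021709140474113}
top [[387.6276085246327, 0.0, 252.12194951366556], [0.0, 387.6276085246327, 192.79682390241462], [0.0, 0.0, 1.0]] [[0.1324, 0.9708, -0.2001, 0.323], [-0.9912, 0.1287, -0.0313, 0.037], [-0.0046, 0.2025, 0.9793, 1.0279], [0.0, 0.0, 0.0, 1.0]] ['frame', 'mtx', 'extrinsics', 'shot']
disc [([0.369, 0.253, 0.029], 0.83), ([0.415, 0.183, 0.019], 0.72)]
fixture [([0.551, 0.004, 0.015], 0.56)]
nest [([0.553,
[... 752 characters left out ...]
0.033], 0.88), ([0.361, 0.27, 0.03], 0.82), ([0.507, 0.372, 0.022], 0.68), ([0.409, 0.192, 0.026], 0.55)]
fixture [([0.544, 0.013, 0.017], 0.57)]
nest [([0.539, 0.013, 0.02], 0.86), ([0.553, 0.025, 0.03], 0.25)]
stop [([0.542, 0.011, 0.014], 0.64)]
jaw [([0.55, 0.025, 0.028], 0.57)]
bar [([0.545, -0.047, 0.085], 0.76)]
screw [([0.542, 0.012, 0.015], 0.74)]
valve_a [([0.717, -0.149, 0.027], 0.76), ([0.737, 0.001, 0.029], 0.71), ([0.739, 0.184, 0.025], 0.7), ([0.428, -0.273, 0.033], 0.59), ([0.553, 0.027, 0.029], 0.57)]
vial [([0.596, 0.281, 0.039], 0.55), ([0.547, -0.046, 0.086], 0.55)]
elbow [([0.539, 0.015, 0.015], 0.68), ([0.609, -0.27, 0.024], 0.55)]
wrench [([0.343, 0.369, 0.007], 0.95)]
```

View pics/top0.png

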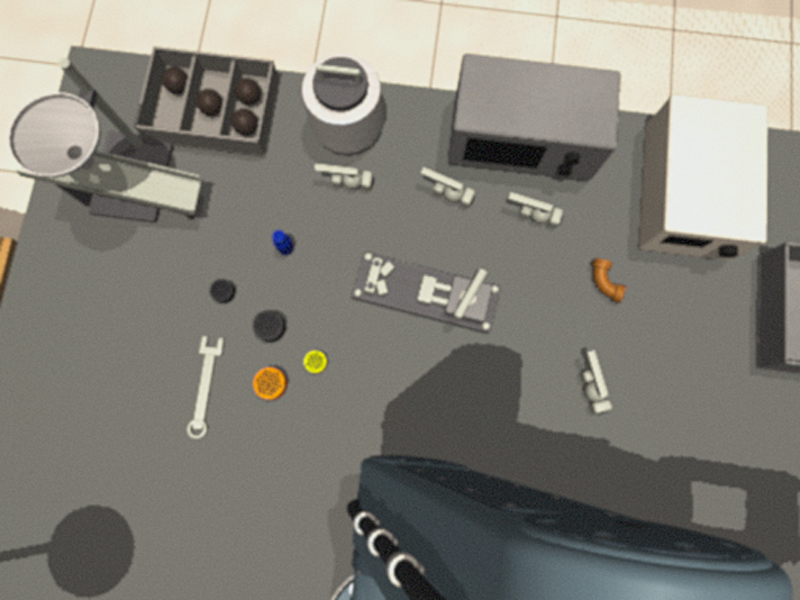

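View pics/side0.png

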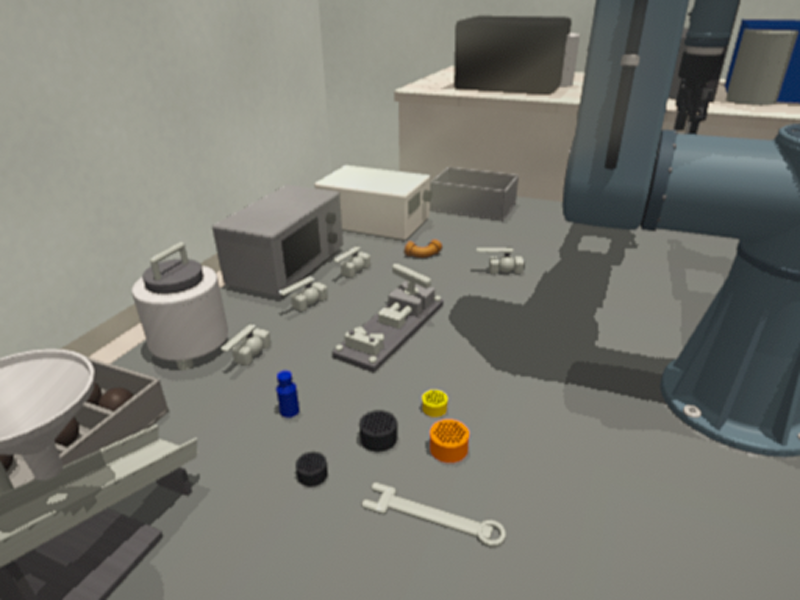

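Top view: the large dark disc is at (269,325), the small dark look-alike at (222,290). On the fixture, the V stop is at (378,277), the jaw at (433,290) and the bar at (470,293). The side view agrees, with the disc at (378,430). Next I'll zoom in on the fixture.

```bash
cat > h.py <<'E'
import numpy as np,cv2
from bench import *
def proj(p,X):
    X=np.atleast_2d(X);E=p["extrinsics"];c=(X-E[:3,3])@E[:3,:3]
    return np.c_[c[:,0],-c[:,1],-c[:,2]]@p["mtx"].T/(-c[:,2:3]) if 0 else ((np.c_[c[:,0],-c[:,1],-c[:,2]]@p["mtx"].T)/(-c[:,2:3]))[:,:2]
def back(p,uv,z):
    uv=np.atleast_2d(uv).astype(float);E=p["extrinsics"];r=np.c_[uv,np.ones(len(uv))]@np.linalg.inv(p["mtx"]).T
    r=(r*[1,-1,-1])@E[:3,:3].T;t=(z-E[2,3])/r[:,2:3];return E[:3,3]+t*r
E
python3 - <<'E'
from h import *
for c,(x,y,w,h) in dict(top=(225,152,100,65),side=(207,165,80,72)).items():
    p=camera(c);f=p["frame"][y:y+h,x:x+w,::-1]
    cv2.imwrite(f"pics/{c}1.png",cv2.resize(f,None,fx=8,fy=8,interpolation=cv2.INTER_CUBIC))
    # dark disc: mask
    g=p["frame"].astype(int);m=(g.max(2)<55).astype(np.uint8)
    n,l,s,ce=cv2.connectedComponentsWithStats(m)
    for i in range(1,n):
        if 60<s[i,4]<900 and s[i,0]<350: print(c,s[i].tolist(),ce[i].round(1),back(p,ce[i],.03 if c=="top" else .018)[0].round(4))
E
```

```text
top [146, 51, 21, 16, 93] [157.9  61.3] [0.8688 0.3835 0.03  ]
top [128, 61, 14, 13, 68] [136.2  68.8] [0.8378 0.4402 0.03  ]
top [151, 72, 13, 15, 66] [158.6  81.6] [0.8074 0.3703 0.03  ]
top [296, 88, 54, 20, 758] [321.9  97.5] [ 0.8192 -0.087   0.03  ]
top [40, 120, 19, 11, 87] [ 51.  124.7] [0.6432 0.6394 0.03  ]
top [136, 180, 14, 14, 105] [142.6 185.8] [0.5077 0.3582 0.03  ]
top [222, 314, 12, 18, 87] [227.  323.7] [0.1931 0.0865 0.03  ]
top [230, 331, 16, 14, 85] [235.3 336.4] [0.1665 0.0622 0.03  ]
top [240, 343, 17, 18, 156] [246.2 350.3] [0.1385 0.0314 0.03  ]
top [253, 359, 35, 25, 450] [266.2 373.1] [ 0.0938 -0.023   0.03  ]
side [180, 142, 25, 36, 531] [191.7 159. ] [ 0.8673 -0.1772  0.018 ]
side [94, 174, 35, 13, 75] [110.2 182.9] [1.0089 0.0663 0.018 ]
side [230, 264, 24, 25, 493] [241.7 276. ] [0.4581 0.2808 0.018 ]
side [35, 268, 15, 18, 126] [ 43.8 277.9] [0.8411 0.4454 0.018 ]
side [190, 290, 19, 21, 334] [199.  300.3] [0.5061 0.3734 0.018 ]
side [101, 301, 21, 15, 209] [112.3 308.3] [0.6484 0.4544 0.018 ]
side [65, 342, 38, 42, 88] [ 84.  362.7] [0.6103 0.5619 0.018 ]
```

View pics/top1.png

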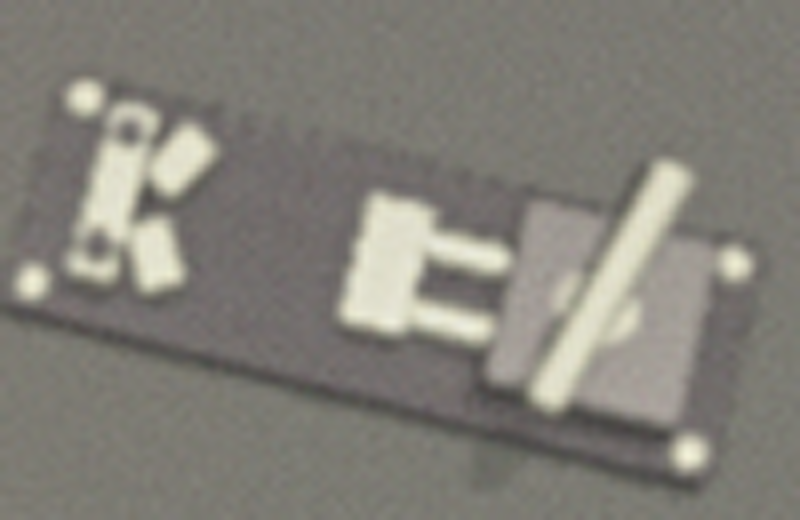

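View pics/side1.png

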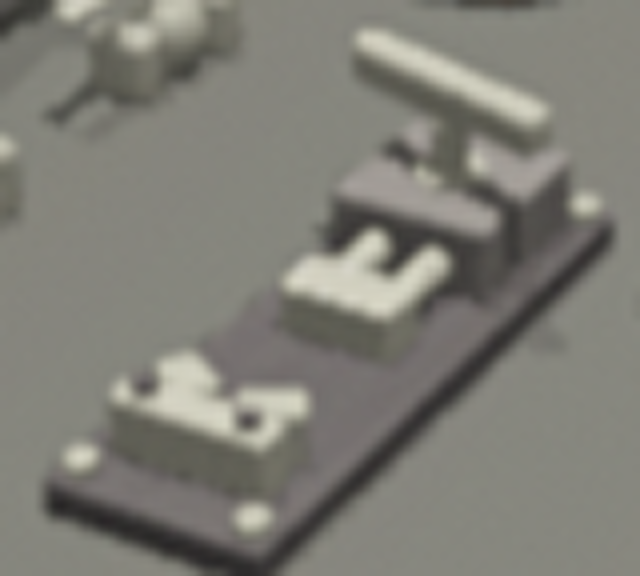

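```bash
cat > fit.py <<'E'
from h import *
from scipy.optimize import least_squares
T=camera("top");S=camera("side")
t=lambda u,v:((u+.5)/8-.5+225,(v+.5)/8-.5+152)
s=lambda u,v:((u+.5)/8-.5+207,(v+.5)/8-.5+165)
# (cam, px, part, local xyz). x sign: top of the top image is +x world
ob=[(T,t(55,85),'f',(.042,.077,.015)),(T,t(5,300),'f',(-.042,.077,.015)),(T,t(697,475),'f',(-.042,-.167,.015)),(T,t(757,240),'f',(.042,-.167,.015)),
(T,t(112,190),'s',(0,.047,.039)),
(T,t(372,190),'j',(.022,0,.035)),(T,t(340,322),'j',(-.022,0,.035)),(T,t(405,335),'j',(-.022,-.022,.035)),(T,t(437,205),'j',(.022,-.022,.035)),
(T,t(674,162),'b',(.045,0,.086)),(T,t(546,406),'b',(-.045,0,.086)),
(S,s(50,488),'f',(.042,.077,.015)),(S,s(255,553),'f',(-.042,.077,.015)),(S,s(608,230),'f',(-.042,-.167,.015)),
(S,s(285,280),'j',(.022,0,.035)),(S,s(395,320),'j',(-.022,0,.035)),
(S,s(360,40),'b',(.045,0,.083)),(S,s(546,112),'b',(-.045,0,.083))]
def W(q):
    x,y,a,jy,so,b=q;c,n=np.cos(a),np.sin(a);R=np.array([[c,-n],[n,c]])
    out=[]
    for _,_,k,L in ob:
        L=np.array(L,float);P=L[:2].copy()
        if k=='j':P[1]+=jy
        if k=='s':P[1]+=so
        if k=='b':
            P=np.array([[np.cos(b),-np.sin(b)],[np.sin(b),np.cos(b)]])@P+[0,-.115]
        out.append([*(R@P+[x,y]),L[2]])
    return np.array(out)
def res(q):
    w=W(q);return np.concatenate([proj(o[0],w[i])[0]-o[1] for i,o in enumerate(ob)])
if __name__=="__main__":
    r=least_squares(res,[.55,.04,-.1,-.035,0,-.3],loss='soft_l1',f_scale=1)
    print(r.x.round(4));print(res(r.x).reshape(-1,2).round(1).tolist())
    x,y,a=r.x[:3]
    w=lambda px,py:(round(x+np.cos(a)*px-np.sin(a)*py,4),round(y+np.sin(a)*px+np.cos(a)*py,4))
    print("nest",w(0,0),"bar",w(0,-.115),"bar yaw world",a+r.x[5])
    # disc
    f=T["frame"];ys,xs=np.mgrid[195:222,158:188];g=f[195:222,158:188].max(2)
    print("dark",(g<70).sum());m=(g<75);print(xs[m].mean(),ys[m].mean(),back(T,(xs[m].mean(),ys[m].mean()),.027)[0])
    for z in (.0,.03):print(proj(T,(.458,.2808,z)),proj(S,(.458,.2808,z)))
E
python3 fit.py
```

```text
[ 0.5606  0.0647 -0.1149 -0.037  -0.0012 -0.2398]
[[0.2, -1.6], [-1.6, 0.9], [1.1, 1.1], [0.3, 0.4], [-0.1, 0.4], [-0.1, 0.4], [-0.1, -0.3], [-0.0, 0.1], [-0.1, 0.5], [-0.6, -0.9], [-0.7, -0.2], [-0.9, -1.3], [1.2, 0.1], [0.9, -3.0], [-0.5, -0.4], [-0.4, -1.3], [-0.6, -0.5], [-0.3, 0.4]]
nest (np.float64(0.5606), np.float64(0.0647)) bar (np.float64(0.5474), np.float64(-0.0495)) bar yaw world -0.35473277286759164
dark 284
172.63406940063092 208.14195583596214 [0.45956491 0.26979219 0.027     ]
[[170.56220572 209.82551527]] [[242.04022816 282.27030587]]
[[168.14147991 207.99250879]] [[241.55357768 271.71003541]]
```

```bash
cat > disc.py <<'E'
from h import *
from scipy.optimize import least_squares
def sil(p,x,y,z0,shape):
    a=np.linspace(0,2*np.pi,40);P=np.vstack([np.c_[x+.026*np.cos(a),y+.026*np.sin(a),a*0+z0+h] for h in(0,.03)])
    m=np.zeros(shape,np.uint8);k=8;hull=cv2.convexHull((proj(p,P)*16).round().astype(np.int32));cv2.fillConvexPoly(m,hull,1,shift=4);return m
def fit(p,g,z0=0.,thr=75):
    """best-overlap disc position near guess g, per camera"""
    f=cv2.GaussianBlur(p["frame"],(3,3),0).max(2);m=(f<thr).astype(np.uint8)
    best=None
    for st in(.006,.002,.001):
        c=g if best is None else best[1]
        for dx in range(-4,5):
            for dy in range(-4,5):
                s=sil(p,c[0]+dx*st,c[1]+dy*st,z0,m.shape);i=(s&m).sum();far=sil(p,*g,z0,m.shape)
                box=cv2.dilate(s,np.ones((5,5)));u=(s|(m&box)).sum();v=i/u
                if best is None or v>best[0]:best=(v,(c[0]+dx*st,c[1]+dy*st))
    return best
E
python3 - <<'E'
from disc import *
import fit as F
for c in"top","side":
    p=camera(c)
    for t in(60,70,80,90):print(c,t,fit(p,(.458,.276),thr=t))
    f=p["frame"].max(2)
    if c=="top":print(f[196:222:2,158:188:2])
from scipy.optimize import least_squares as L
for cam in(F.T,F.S):
    idx=[i for i,o in enumerate(F.ob) if o[0] is cam]
    r=L(lambda q:F.res(q).reshape(-1,2)[idx].ravel(),[.56,.06,-.11,-.037,0,-.24],loss='soft_l1');print(r.x.round(4),np.abs(r.fun).max())
E
```

```text
top 60 (np.float64(0.3185378590078329), (0.463, 0.27))
top 70 (np.float64(0.7630208333333334), (0.46, 0.272))
top 80 (np.float64(0.8497409326424871), (0.46, 0.272))
top 90 (np.float64(0.9076923076923077), (0.461, 0.272))
[[127 124 121 128 127 124 126 125 123 125 124 128 127 120 126]
 [127 125 124 129 123 119  96  97  99  98 109 126 121 129 126]
 [125 122 127 116  84  67  64  64  56  66  70  86 119 126 126]
 [124 126 121  76  56  64  56  54  58  69  62  66  91 127 125]
 [128 125  97  69  56  57  59  58  54  50  71  56  75 118 120]
 [126 126  84  62  56  58  61  58  62  62  63  57  53 116 124]
 [126 121  78  55  57  60  64  63  62  59  63  62  46 119 127]
 [124 123  85  64  57  57  59  59  58  61  77  59  43 117 126]
 [123 127 100  69  58  60  65  67  63  58  76  40  77 126 124]
 [125 125 123  82  61  62  62  64  72  68  57  44 115 123 123]
 [124 124 123 104  88  71  71  70  66  50  40 100 124 126 129]
 [124 128 125 121 111  90  64  57  52  81 109 126 126 126 126]
 [123 128 124 129 127 120 119 119 120 124 125 129 127 124 122]]
side 60 (np.float64(0.8058252427184466), (0.461, 0.273))
side 70 (np.float64(0.8438003220611916), (0.463, 0.274))
side 80 (np.float64(0.8787878787878788), (0.462, 0.276))
side 90 (np.float64(0.8996865203761756), (0.46, 0.279))
[ 0.5609  0.0641 -0.1131 -0.0365 -0.0007 -0.2439] 1.5896358890800286
[ 0.5591  0.068  -0.1209 -0.0378 -0.0194 -0.2333] 2.2924518259770252
```

```bash
cat > sh.py <<'E'
from h import *
import sys
from scipy.spatial.transform import Rotation as R
o=get_obs();w=o["eef_rot"];Q=R.from_quat([*w[1:],w[0]])
def sh(x,y,z,yawy=None):
    s=Q.inv().apply(np.array([x,y,z])-o["eef_pos"]);M=Q.as_matrix();out=[s.round(4).tolist()]
    if yawy is not None:
        t=R.from_matrix(np.c_[[-np.sin(-yawy)*0-np.sin(yawy)*-1*0+np.cos(yawy+np.pi/2),np.sin(yawy+np.pi/2),0],[np.cos(yawy),np.sin(yawy),0],[0,0,-1]])
        out.append((Q.inv()*t).as_rotvec().round(4).tolist())
    return out
print(round(o["time_s"],2),o["eef_pos"].round(4),"q",o["q"].round(3),"F",o["wrist_force"].round(1),"T",o["torque"].round(3),"op",round(float(o["opening"]),3))
for a in sys.argv[1:]:print(a,*sh(*map(float,a.split(","))))
E
python3 sh.py .5,-.1,.25,-.115 .461,.2735,.14,-.115
```

```text
1.6 [ 0.1338 -0.5592  0.2563] q [-1.542  0.181  1.607 -0.     1.354 -0.206] F [ 0.3 -0.1  0.6] T [-0.013 -0.045 -0.034] op 0.998
.5,-.1,.25,-.115 [0.463, -0.3614, 0.0063] [-0.0, -0.0, -1.221]
.461,.2735,.14,-.115 [0.512, -0.7337, 0.1163] [-0.0, -0.0, -1.221]
```

```bash
python3 -m jog '[0.463,-0.361,0.006,0,0,-1.221,0.15, 0.463,-0.361,0.006,0,0,-1.221,0.15, 0.463,-0.361,0.006,0,0,-1.221,0.15, 0.463,-0.361,0.006,0,0,-1.221,0.15, 0.463,-0.361,0.006,0,0,-1.221,0.15, 0.463,-0.361,0.006,0,0,-1.221,0.15, 0.463,-0.361,0.006,0,0,-1.221,0.15, 0.463,-0.361,0.006,0,0,-1.221,0.15, 0.463,-0.361,0.006,0,0,-1.221,0.15, 0.512,-0.734,0.116,0,0,-1.221,0.15, 0.512,-0.734,0.116,0,0,-1.221,0.15, 0.512,-0.734,0.116,0,0,-1.221,0.15, 0.512,-0.734,0.116,0,0,-1.221,0.15, 0.512,-0.734,0.116,0,0,-1.221,0.15, 0.512,-0.734,0.116,0,0,-1.221,0.15, 0.512,-0.734,0.116,0,0,-1.221,0.15, 0.512,-0.734,0.116,0,0,-1.221,0.15, 0.512,-0.734,0.116,0,0,-1.221,0.15, 0.512,-0.734,0.116,0,0,-1.221,0.15, 0.512,-0.734,0.116,0,0,-1.221,0.15]'; python3 sh.py .461,.2735,.14,-.115 .461,.2735,.030,-.115
python3 - <<'E'
from h import *
im=[]
for c,(x,y) in dict(top=(122,160),side=(190,215)).items():
    p=camera(c);im.append(cv2.resize(p["frame"][y:y+100,x:x+100,::-1],(400,400),interpolation=cv2.INTER_CUBIC))
cv2.imwrite("pics/a.png",np.hstack(im))
E
```

```text
time_s: 4.1
eef_pos: [0.4615, 0.2728, 0.1408]
eef_rot: [0.0, 0.747, 0.665, 0.0]
wrist_force: [0.1, 0.1, -0.7]
opening: 0.85
grasp_force: 0.0
4.1 [0.4615 0.2728 0.1408] q [ 0.312  0.23   1.801 -0.     1.109  0.429] F [ 0.1  0.1 -0.7] T [ 0.016 -0.028  0.033] op 0.85
.461,.2735,.14,-.115 [0.0006, -0.0006, 0.0008] [0.0008, -0.0003, -0.0017]
.461,.2735,.030,-.115 [0.0006, -0.0007, 0.1108] [0.0008, -0.0003, -0.0017]
```

View pics/a.png

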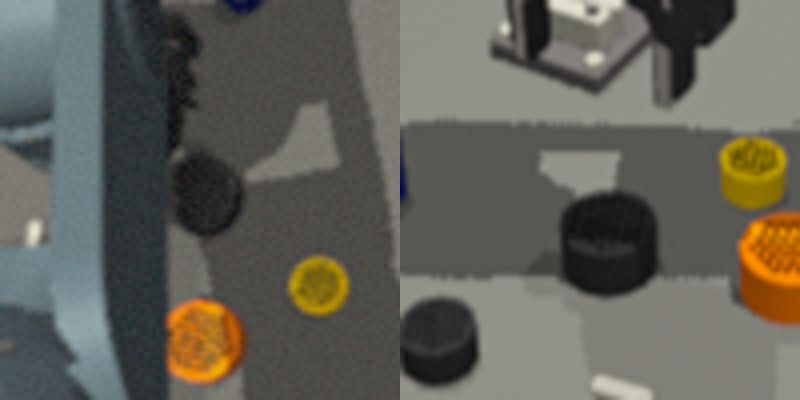

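The side crop shows the open fingers straddling above the disc, with tips at (515,60) and (665,105) and the disc at (608,240). The small look-alike, the orange disc and the yellow disc are clear of the fingers.

```bash
python3 -m jog '[0,0,0.04,0,0,0,0.15, 0,0,0.08,0,0,0,0.15, 0,0,0.1,0,0,0,0.15, 0,0,0.11,0,0,0,0.15, 0,0,0.11,0,0,0,0.15, 0,0,0.11,0,0,0,0.15, 0,0,0.11,0,0,0,0.5, 0,0,0.11,0,0,0,0.6, 0,0,0.11,0,0,0,0.6, 0,0,0.11,0,0,0,0.6, 0,0,0.11,0,0,0,0.6]'; python3 sh.py
python3 - <<'E'
from disc import *
im=[]
for c,(x,y) in dict(top=(122,160),side=(190,215)).items():
    p=camera(c);im.append(cv2.resize(p["frame"][y:y+100,x:x+100,::-1],(400,400),interpolation=cv2.INTER_CUBIC))
    print(proj(p,(*get_obs()["eef_pos"][:2],.03)),(x,y))
cv2.imwrite("pics/b.png",np.hstack(im))
E
```

```text
time_s: 5.58
eef_pos: [0.462, 0.2741, 0.0318]
eef_rot: [0.0, 0.747, 0.665, 0.001]
wrist_force: [-0.8, 0.1, 6.8]
opening: 0.588
grasp_force: 62.0
5.58 [0.462  0.2741 0.0318] q [ 0.314  0.413  1.835 -0.     0.891  0.429] F [-0.8  0.1  6.8] T [-0.08   0.212  0.028] op 0.588
[[170.93934046 206.82936886]] (122, 160)
[[241.21937606 269.17197394]] (190, 215)
```

View pics/b.png

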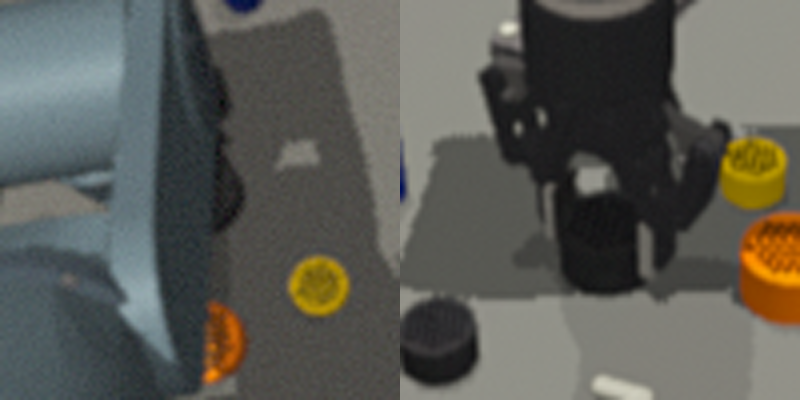

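Held: the opening of 50 mm fits the disc, the grip is 62 N, and the side view shows the disc between the pads at (600,240). Now I'll lift it and carry it to above the nest.

```bash
python3 sh.py .4620,.2741,.16,-.115 .5599,.0605,.16,-.115
```

```text
5.67 [0.4619 0.2741 0.0318] q [ 0.314  0.413  1.835 -0.     0.891  0.429] F [-2.2 -1.2  7. ] T [-0.084  0.181  0.   ] op 0.591
.4620,.2741,.16,-.115 [0.0001, 0.0003, -0.1282] [0.0021, -0.0009, 0.0001]
.5599,.0605,.16,-.115 [-0.2008, 0.1221, -0.1282] [0.0021, -0.0009, 0.0001]
```

```bash
python3 -m jog '[0,0,-0.03,0,0,0,0.6, 0,0,-0.07,0,0,0,0.6, 0,0,-0.11,0,0,0,0.6, -0.02,0.012,-0.128,0,0,0,0.6, -0.06,0.036,-0.128,0,0,0,0.6, -0.1,0.061,-0.128,0,0,0,0.6, -0.14,0.085,-0.128,0,0,0,0.6, -0.175,0.107,-0.128,0,0,0,0.6, -0.195,0.119,-0.128,0,0,0,0.6, -0.201,0.122,-0.128,0,0,0,0.6, -0.201,0.122,-0.128,0,0,0,0.6, -0.201,0.122,-0.128,0,0,0,0.6]'; python3 sh.py .5599,.0605,.075,-.115 .5599,.0605,.0475,-.115
python3 - <<'E'
from disc import *
p=camera("side");o=get_obs();e=o["eef_pos"]
print(fit(p,(e[0],e[1]),z0=e[2]-.0318))
E
```

```text
time_s: 7.18
eef_pos: [0.5586, 0.0611, 0.1582]
eef_rot: [-0.0, 0.746, 0.666, -0.0]
wrist_force: [-0.1, 0.8, -1.9]
opening: 0.584
grasp_force: 62.6
7.17 [0.5586 0.0611 0.1582] q [-0.102  0.26   1.724  0.     1.158  0.011] F [-0.1  0.8 -1.9] T [0.016 0.006 0.027] op 0.584
.5599,.0605,.075,-.115 [-0.0005, 0.0014, 0.0832] [-0.0005, -0.0003, 0.0011]
.5599,.0605,.0475,-.115 [-0.0005, 0.0015, 0.1107] [-0.0005, -0.0003, 0.0011]
(np.float64(0.7212765957446808), (np.float64(0.5606286516054754), np.float64(0.05915142654484846)))
```

```bash
python3 -m jog '[0,0.001,0.03,0,0,0,0.6, 0,0.001,0.06,0,0,0,0.6, 0,0.001,0.08,0,0,0,0.6, 0,0.001,0.09,0,0,0,0.6, 0,0.001,0.09,0,0,0,0.6]'
python3 - <<'E'
from h import *
im=[]
for c,(x,y) in dict(top=(222,140),side=(200,150)).items():
    p=camera(c);im.append(cv2.resize(p["frame"][y:y+90,x:x+90,::-1],(400,400),interpolation=cv2.INTER_CUBIC))
cv2.imwrite("pics/c.png",np.hstack(im))
E
```

```text
time_s: 7.85
eef_pos: [0.5597, 0.0605, 0.0679]
eef_rot: [-0.0, 0.746, 0.666, -0.0]
wrist_force: [0.0, -0.2, -1.1]
opening: 0.587
grasp_force: 62.6
```

View pics/c.png

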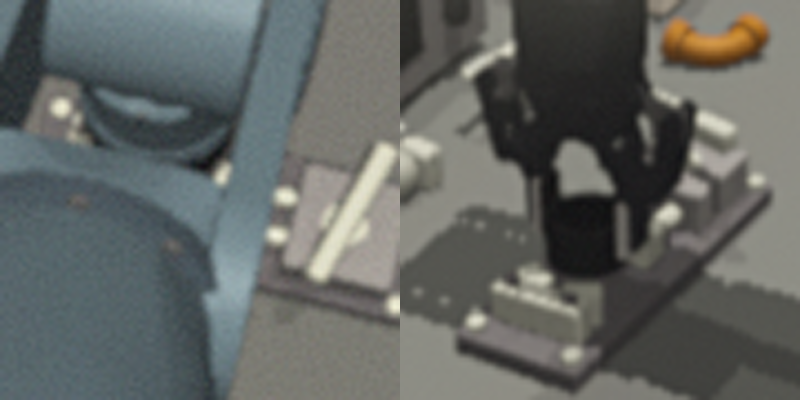

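The side crop shows the disc (585,235) hanging between the V arms (590,290) and the jaw (655,245). I'll lower it in steps and watch the force.

```bash
python3 -m jog '[0,0,0.005,0,0,0,0.6, 0,0,0.01,0,0,0,0.6, 0,0,0.014,0,0,0,0.6, 0,0,0.017,0,0,0,0.6, 0,0,0.017,0,0,0,0.6]'; python3 -m jog '[0,0,0.001,0,0,0,0.6, 0,0,0.002,0,0,0,0.6, 0,0,0.0025,0,0,0,0.6, 0,0,0.0025,0,0,0,0.6]'
```

```text
time_s: 8.57
eef_pos: [0.5598, 0.0599, 0.0509]
eef_rot: [-0.0, 0.747, 0.665, -0.0]
wrist_force: [0.4, -0.5, -0.5]
opening: 0.588
grasp_force: 62.6
time_s: 9.07
eef_pos: [0.5601, 0.06, 0.0488]
eef_rot: [-0.0, 0.747, 0.665, 0.0]
wrist_force: [-0.8, 0.3, -2.4]
opening: 0.589
grasp_force: 62.6
```

```bash
python3 -m jog '[0,0,0.0007,0,0,0,0.6, 0,0,0.0015,0,0,0,0.6, 0,0,0.0015,0,0,0,0.6, 0,0,0.0015,0,0,0,0.6]'
```

```text
time_s: 9.57
eef_pos: [0.5601, 0.06, 0.0473]
eef_rot: [0.0, 0.747, 0.665, 0.0]
wrist_force: [0.4, 0.2, -1.9]
opening: 0.587
grasp_force: 62.6
```

```bash
python3 -m jog '[0,0,0.0005,0,0,0,0.6, 0,0,0.001,0,0,0,0.6, 0,0,0.001,0,0,0,0.6]';python3 -m jog '[0,0,0.0005,0,0,0,0.6, 0,0,0.0007,0,0,0,0.6, 0,0,0.0007,0,0,0,0.6]'
```

```text
time_s: 9.95
eef_pos: [0.5602, 0.06, 0.0468]
eef_rot: [0.0, 0.747, 0.665, -0.0]
wrist_force: [-2.9, -0.1, 4.9]
opening: 0.586
grasp_force: 63.4
time_s: 10.32
eef_pos: [0.5602, 0.0599, 0.0468]
eef_rot: [0.0, 0.747, 0.665, -0.0]
wrist_force: [-5.4, -0.6, 11.9]
opening: 0.591
grasp_force: 64.0
```

Contact is at z = 0.0468, exactly one bed height above the pick, so the disc is on the bed. Now I'll release and rise.

```bash
python3 -m jog '[0,0,-0.001,0,0,0,0.6, 0,0,-0.001,0,0,0,0.3, 0,0,-0.001,0,0,0,0.15, 0,0,-0.001,0,0,0,0.15, 0,0,-0.001,0,0,0,0.15, 0,0,-0.03,0,0,0,0.15, 0,0,-0.07,0,0,0,0.15, 0,0,-0.12,0,0,0,0.15, 0,0,-0.13,0,0,0,0.15]'
python3 sh.py
python3 - <<'E'
from disc import *
for c in("side",):
    p=camera(c)
    for n in("disc","bar"):print(n,[(np.round(d["xyz"],3).tolist(),round(d["confidence"],2)) for d in spot_in(p,n)[:5]])
    for t in(60,75):print(fit(p,(.56,.06),z0=.015,thr=t))
E
```

```text
time_s: 11.45
eef_pos: [0.5625, 0.0597, 0.1797]
eef_rot: [0.003, 0.747, 0.665, 0.002]
wrist_force: [-0.1, -0.1, 0.2]
opening: 0.849
grasp_force: 0.0
11.45 [0.5625 0.0597 0.1797] q [-0.104  0.236  1.705 -0.     1.193  0.011] F [-0.1 -0.1  0.2] T [0.032 0.    0.004] op 0.849
disc [([0.363, 0.267, 0.031], 0.82), ([0.556, 0.072, 0.048], 0.81), ([0.41, 0.198, 0.029], 0.59)]
bar [([0.545, -0.046, 0.085], 0.62)]
(np.float64(0.6296296296296297), (0.554, 0.066))
(np.float64(0.6705607476635514), (0.555, 0.065))
```

```bash
python3 sh.py .5475,-.0495,.16,1.216
python3 - <<'E'
from h import *
im=[]
for c,(x,y) in dict(top=(222,140),side=(200,150)).items():
    p=camera(c);im.append(cv2.resize(p["frame"][y:y+90,x:x+90,::-1],(400,400),interpolation=cv2.INTER_CUBIC))
cv2.imwrite("pics/d.png",np.hstack(im))
E
```

```text
11.6 [0.56   0.06   0.1754] q [-0.104  0.24   1.709 -0.     1.192  0.011] F [ 0.1  0.8 -0.5] T [ 0.006 -0.011  0.006] op 0.846
.5475,-.0495,.16,1.216 [-0.1102, 0.0002, 0.0154] [0.0001, 0.0001, -1.331]
```

View pics/d.png

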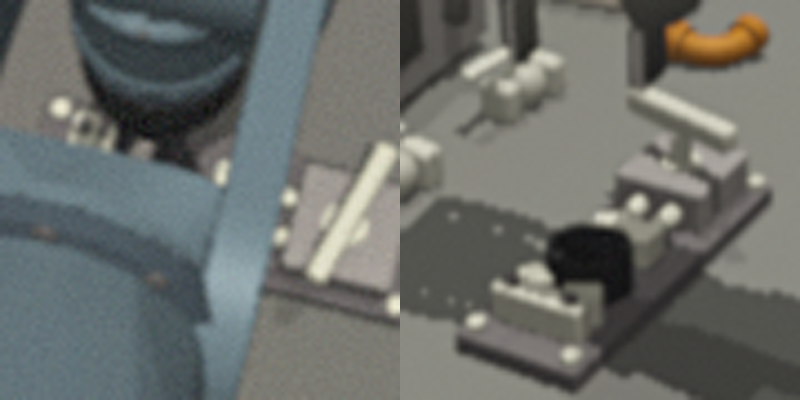

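The side crop shows the disc lying flat on the bed at (592,265), between the V and the jaw and released. Now I'll move over the bar.

```bash
python3 -m jog '[-0.04,0,0.015,0,0,-0.18,0.5, -0.08,0,0.015,0,0,-0.36,0.5, -0.11,0,0.015,0,0,-0.54,0.5, -0.11,0,0.015,0,0,-0.72,0.5, -0.11,0,0.015,0,0,-0.9,0.5, -0.11,0,0.015,0,0,-1.08,0.5, -0.11,0,0.015,0,0,-1.26,0.5, -0.11,0,0.015,0,0,-1.331,0.5, -0.11,0,0.015,0,0,-1.331,0.5, -0.11,0,0.015,0,0,-1.331,0.5]'
python3 sh.py .5475,-.0495,.083,1.216
python3 - <<'E'
from h import *
p=camera("side");x,y=215,125
print([ (n,proj(p,X)) for n,X in dict(bar=(.5475,-.0495,.086),tip=(*get_obs()["eef_pos"][:2],.135)).items()])
cv2.imwrite("pics/e.png",cv2.resize(p["frame"][y:y+75,x:x+90,::-1],(720,600),interpolation=cv2.INTER_CUBIC))
E
```

```text
time_s: 12.95
eef_pos: [0.5469, -0.0492, 0.1596]
eef_rot: [-0.001, 0.177, 0.984, 0.0]
wrist_force: [-0.5, -0.3, 0.6]
opening: 0.503
grasp_force: 0.0
12.95 [ 0.5469 -0.0492  0.1596] q [-0.306  0.232  1.755  0.     1.156 -1.52 ] F [-0.5 -0.3  0.6] T [ 0.006 -0.014 -0.03 ] op 0.503
.5475,-.0495,.083,1.216 [-0.0008, -0.0001, 0.0766] [-0.0, -0.0018, -0.0015]
[('bar', array([[262.39802636, 172.91301761]])), ('tip', array([[262.41639833, 157.0106008 ]]))]
```

View pics/e.png

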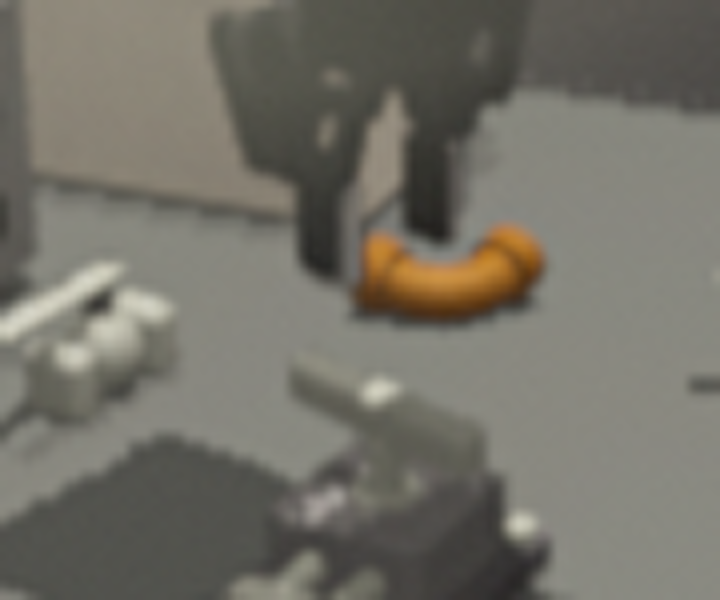

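The fingertips, at (325,270) and (430,235), straddle the bar's middle at (385,405). I'll go down and take hold.

```bash
python3 -m jog '[0,0,0.025,0,0,0,0.5, 0,0,0.05,0,0,0,0.5, 0,0,0.068,0,0,0,0.5, 0,0,0.077,0,0,0,0.5, 0,0,0.077,0,0,0,0.5]'; python3 -m jog '[0,0,0,0,0,0,0.7, 0,0,0,0,0,0,0.8, 0,0,0,0,0,0,1, 0,0,0,0,0,0,1, 0,0,0,0,0,0,1]'; python3 sh.py
```

```text
time_s: 13.62
eef_pos: [0.5473, -0.0493, 0.0832]
eef_rot: [-0.0, 0.177, 0.984, 0.0]
wrist_force: [0.4, 0.3, 0.1]
opening: 0.498
grasp_force: 0.0
time_s: 14.25
eef_pos: [0.548, -0.0509, 0.0848]
eef_rot: [0.001, 0.177, 0.984, -0.001]
wrist_force: [-3.2, -5.9, 3.5]
opening: 0.154
grasp_force: 58.8
14.25 [ 0.548  -0.0509  0.0848] q [-0.307  0.344  1.79  -0.002  1.005 -1.522] F [-3.2 -5.9  3.5] T [-0.945  0.422 -0.084] op 0.154
```

```bash
python3 -m jog '[-0.001,-0.0015,0,0,0,0,1, -0.001,-0.0015,0,0,0,0,1, -0.001,-0.0015,0,0,0,0,1]';python3 sh.py; python3 -m jog '[0,0,0,0,0,0.1,1, 0,0,0,0,0,0.2,1, 0,0,0,0,0,0.3,1, 0,0,0,0,0,0.4,1, 0,0,0,0,0,0.5,1, 0,0,0,0,0,0.6,1]'; python3 sh.py;python3 -m jog '[0,0,0,0,0,0.1,1, 0,0,0,0,0,0.2,1, 0,0,0,0,0,0.3,1, 0,0,0,0,0,0.4,1, 0,0,0,0,0,0.4,1, 0,0,0,0,0,0.4,1]'; python3 sh.py
```

```text
time_s: 14.62
eef_pos: [0.548, -0.0511, 0.0848]
eef_rot: [0.0, 0.177, 0.984, -0.0]
wrist_force: [-3.6, 0.5, 5.9]
opening: 0.153
grasp_force: 59.3
14.62 [ 0.548  -0.0511  0.0848] q [-0.309  0.345  1.789  0.     1.007 -1.525] F [-3.6  0.5  5.9] T [ 0.08   0.598 -0.033] op 0.153
time_s: 15.38
eef_pos: [0.5478, -0.0515, 0.0848]
eef_rot: [0.0, 0.461, 0.888, -0.001]
wrist_force: [-4.7, -3.2, 8.1]
opening: 0.154
grasp_force: 59.3
15.38 [ 0.5478 -0.0515  0.0848] q [-3.090e-01  3.450e-01  1.789e+00 -1.000e-03  1.007e+00 -9.220e-01] F [-4.7 -3.2  8.1] T [-0.261  0.785  0.294] op 0.154
time_s: 16.12
eef_pos: [0.5475, -0.0517, 0.0847]
eef_rot: [0.0, 0.626, 0.779, -0.001]
wrist_force: [-6.2, -2.7, 8.5]
opening: 0.148
grasp_force: 59.5
16.12 [ 0.5475 -0.0517  0.0847] q [-0.309  0.345  1.789 -0.002  1.008 -0.525] F [-6.2 -2.7  8.5] T [-0.398  1.017  0.236] op 0.148
```

```bash
cat > tq.py <<'E'
from h import *
a=[]
for _ in range(6):camera("side");o=get_obs();a.append([*o["torque"],*o["wrist_force"]])
a=np.array(a);print("t",round(o["time_s"],2),"Tz",a[:,2].mean().round(3),"+-",a[:,2].std().round(3),"F",a[:,3:].mean(0).round(1),"q6",o["q"][5].round(3))
E
python3 tq.py;python3 -m jog '[0,0,0,0,0,0.1,1, 0,0,0,0,0,0.2,1, 0,0,0,0,0,0.3,1, 0,0,0,0,0,0.4,1, 0,0,0,0,0,0.5,1, 0,0,0,0,0,0.5,1]'; python3 tq.py
```

```text
t 16.43 Tz 0.21 +- 0.038 F [-6.3 -2.3  8.3] q6 -0.525
time_s: 17.18
eef_pos: [0.5471, -0.0516, 0.0847]
eef_rot: [-0.0, 0.8, 0.6, -0.001]
wrist_force: [-8.1, -1.7, 9.7]
opening: 0.149
grasp_force: 59.7
t 17.48 Tz 0.212 +- 0.042 F [-8.5 -2.7  9.6] q6 -0.025
```

```bash
python3 -m jog '[0,0,0,0,0,0.1,1, 0,0,0,0,0,0.2,1, 0,0,0,0,0,0.3,1, 0,0,0,0,0,0.3,1]'; python3 tq.py; python3 -m jog '[0,0,0,0,0,0.1,1, 0,0,0,0,0,0.15,1, 0,0,0,0,0,0.15,1]'; python3 tq.py
```

```text
time_s: 17.98
eef_pos: [0.5469, -0.0516, 0.0847]
eef_rot: [-0.0, 0.881, 0.474, -0.001]
wrist_force: [-8.7, -3.3, 10.5]
opening: 0.148
grasp_force: 59.9
t 18.27 Tz 0.22 +- 0.035 F [-9.1 -2.9 10.8] q6 0.275
time_s: 18.65
eef_pos: [0.5468, -0.0515, 0.0847]
eef_rot: [-0.0, 0.914, 0.407, -0.001]
wrist_force: [-9.5, -2.2, 11.6]
opening: 0.149
grasp_force: 59.9
t 18.95 Tz 0.267 +- 0.025 F [-9.3 -2.1 11.1] q6 0.425
```

```bash
for i in 1; do python3 -m jog '[0,0,0,0,0,0.05,1, 0,0,0,0,0,0.1,1, 0,0,0,0,0,0.1,1]' | grep open; python3 tq.py; python3 -m jog '[0,0,0,0,0,0.05,1, 0,0,0,0,0,0.1,1, 0,0,0,0,0,0.1,1]' |grep open; python3 tq.py; done
```

```text
opening: 0.153
t 19.62 Tz 0.29 +- 0.022 F [-9.5 -1.6 11.7] q6 0.525
opening: 0.148
t 20.3 Tz 0.346 +- 0.037 F [-9.9 -1.8 11.4] q6 0.625
```

```bash
python3 -m jog '[0,0,0,0,0,0.04,1, 0,0,0,0,0,0.08,1, 0,0,0,0,0,0.08,1]' | grep open; python3 tq.py; python3 tq.py
```

```text
opening: 0.151
t 20.98 Tz 0.392 +- 0.032 F [-9.7 -1.6 12. ] q6 0.705
t 21.27 Tz 0.386 +- 0.014 F [-9.4 -2.  11.6] q6 0.705
```

Torque is 0.17 N m above the free-drag reading, so the disc is clamped. I'll unwind the stem gently, let go and rise.

```bash
python3 -m jog '[0,0,0,0,0,-0.08,1, 0,0,0,0,0,-0.16,1, 0,0,0,0,0,-0.16,1]' | grep open; python3 tq.py; python3 -m jog '[0,0,0,0,0,0,0.9, 0,0,0,0,0,0,0.6, 0,0,0,0,0,0,0.5, 0,0,0,0,0,0,0.5, 0,0,-0.03,0,0,0,0.5, 0,0,-0.07,0,0,0,0.5, 0,0,-0.12,0,0,0,0.5, 0,0,-0.16,0,0,0,0.5, 0,0,-0.16,0,0,0,0.5, 0,0,-0.16,0,0,0,0.5]'; python3 sh.py .5,-.28,.25
```

```text
opening: 0.155
t 21.95 Tz 0.062 +- 0.045 F [-9.9 -2.  11.6] q6 0.545
time_s: 23.2
eef_pos: [0.5475, -0.0509, 0.2429]
eef_rot: [-0.0, 0.936, 0.351, -0.0]
wrist_force: [-0.4, 0.1, 0.7]
opening: 0.499
grasp_force: 0.0
23.2 [ 0.5475 -0.0509  0.2429] q [-0.309  0.138  1.684  0.     1.321  0.545] F [-0.4  0.1  0.7] T [ 0.002  0.008 -0.01 ] op 0.499
.5,-.28,.25 [-0.1864, 0.1415, -0.0071]
```

```bash
python3 -m jog '[-0.04,0.03,-0.007,0,0,0,0.5, -0.08,0.06,-0.007,0,0,0,0.5, -0.12,0.09,-0.007,0,0,0,0.5, -0.16,0.12,-0.007,0,0,0,0.5, -0.186,0.141,-0.007,0,0,0,0.5, -0.186,0.141,-0.007,0,0,0,0.5, -0.186,0.141,-0.007,0,0,0,0.5]'
python3 - <<'E'
from h import *
im=[]
for c,(x,y) in dict(top=(222,140),side=(200,150)).items():
    p=camera(c);im.append(cv2.resize(p["frame"][y:y+90,x:x+90,::-1],(400,400),interpolation=cv2.INTER_CUBIC))
cv2.imwrite("pics/z.png",np.hstack(im))
E
```

```text
time_s: 24.08
eef_pos: [0.4998, -0.2787, 0.249]
eef_rot: [-0.001, 0.937, 0.351, -0.001]
wrist_force: [-1.3, 0.4, -0.1]
opening: 0.499
grasp_force: 0.0
```

View pics/z.png

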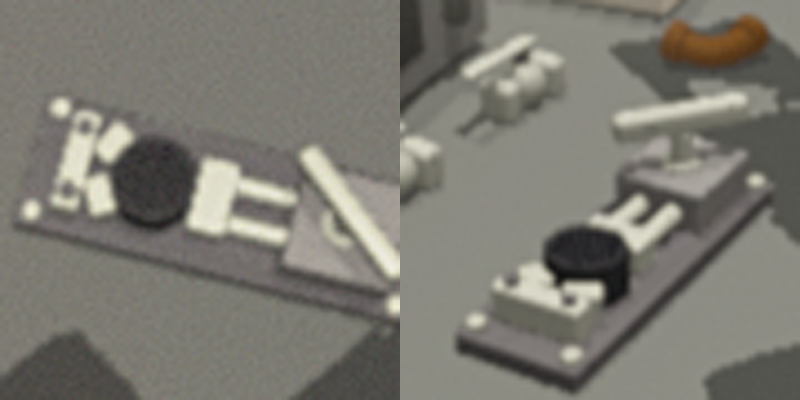

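The top crop shows the disc (155,180) seated on both V arms with the jaw face (197,190) against it. The bar has turned, and the robot is clear.

```bash
python3 -c "
from bench import *
print(hand_in())"
```

```text
the job is handed in; nothing more can be done
None
```

The disc is clamped flat in the V at about 0.17 N m above free drag, within the 0.09–0.26 range. I let go of the handle and handed the job in at about 24 s, without touching anything else on the bench.

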